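# Couple the drive unit to the gear-inspection spindle

### The job

Couple the drive unit of the gear-inspection fixture to the splined shaft: turn the handwheel until the shaft's teeth line up with the drive's splined sleeve, and slide the drive unit along its rail, without forcing the teeth, until the sleeve is fully home against the shaft's collar. Then swing the stop bar all the way across behind the drive unit. Leave the things lying around the fixture where they are.

Things in the scene. Friction and masses are not known exactly. Their poses are not given: they have to be found in the camera images.
- fixture: Fixed fixture, base plate 150 x 335 x 15 mm. Local +y runs along shaft and rail to the handwheel end, -y to the drive unit's end, x level across, z up. Origin: on the table, below the shaft axis, at the collar face where the sleeve seats. Shaft axis 85 mm up. Along y (mm): plate from -240 to 95, splines -32 to 0, collar 0 to 10, green bearings and brass gear 12 to 92, black handwheel 94 to 114.
- shaft_turn (a joint): Turn of shaft and handwheel, rad; no end stops, stays put by friction (about 3 N at the handle). 0: red handle straight above the axis; positive leans it to the fixture's +x. The teeth enter the sleeve, which cannot turn, at 0 and every 1.047 rad (60 degrees) either way, within 0.07. Starts 0.28 to 0.77, between two such places.
- wheel_handle (a point): Centre of the red handle of the black disc handwheel (96 mm diameter): an 18 mm bar, 60 mm long, parallel to the shaft, 38 mm from its axis, on the wheel's outer (+y) face, fixture y +118 to +178 mm (centre 148). Can be pushed sideways by fingertips from above, best near its free end, clear of the wheel.
- spindle: The shaft; origin on its axis at the collar face, y along it, z turns with it (up at joint 0, through the red handle). Splined end 32 mm long: 6 straight teeth with rounded noses, 34 mm outside, 28 mm root diameter, 7 mm wide, one on z. A yellow line on the dark 52 mm collar marks each tooth: teeth fit when a yellow line is straight on top, in line with the red line on the sleeve.
- drive_slide (a joint): Slide of the drive unit along its rail towards the shaft, m (along fixture +y). 0: fully back; 0.080: fully home, sleeve against collar (end stop). Teeth that are not lined up stop it at about 0.052. Starts 0 to 0.03. Friction about 4 N; stays where it is left.
- drive_back (a point): Centre of the drive unit's flat back face (its -y side), 80 mm above the table; push here or higher towards +y. Blue gearbox on steel carriage, 60 mm across, 70 mm along the rail, 28 to 119 mm above the table; a grey motor, 42 mm diameter, sticks out on the +x side to 102 mm from the rail's centre line, its top 100 mm up. When home this point is at fixture y -107 mm.
- drive: The drive unit with its steel splined sleeve at the drive unit's +y end (49 mm outside, 36 mm long, 6 grooves 9.5 mm wide, their teeth begin 3 to 4 mm inside); origin: centre of the sleeve's open end, on the shaft axis. One groove is straight up, marked by a red line along the top of sleeve and gearbox. It cannot be turned.
- bar_swing (a joint): Swing of the steel stop bar about its upright pivot at fixture x -60, y -115 mm, rad. 0: open, along the rail, pointing to -y; grows counter-clockwise from above to 1.571 (end stop): closed, across the rail behind the drive unit, pointing to +x. Bar 10 mm wide, 30 to 42 mm above the table; it hits the drive unit unless that is home. Starts 0 to 0.2; stays put, about 1 N at its knob.
- stop_knob (a point): Centre of the black upright knob at the stop bar's free end, 105 mm from the pivot: 16 mm diameter, 42 to 100 mm above the table (centre 71). Open it stands at fixture x -60, y -220 mm, closed at x +45, y -115 mm. Push it sideways along its arc.
- aux_lens: Black auxiliary objective lens standing near the fixture, 54 mm diameter, 32 mm high; origin: centre of its underside. Leave alone.
- stage_plate: White round microscope stage plate lying near the fixture, 95 mm diameter, 8 mm thick; origin: centre of its underside. Leave alone.
- gear_tray: Blue open tray with small brass gears, 100 x 70 x 22 mm; origin: centre of its underside. Leave alone.
- dish: Closed flat glass sample dish, 84 mm diameter, 16 mm high; origin: centre of its underside. Leave alone.

How it is judged:
By the outcome, as a careful person would: the job done as asked, in the order asked, and still so for the second after the job is handed in, with the robot touching nothing.
It also fails if it takes over 69 s, if anything falls off the work surface, if the arm or the gripper's body presses on something with over 40 N, if the wrist force passes 120 N, or if a joint passes its speed limit or range.

### The arm

A 6-joint arm with a two-finger parallel gripper is mounted at the origin on the work surface. World frame = base frame: x ahead of the robot, y to its left, z up, the work surface at z = 0. Lengths are in m, angles in rad, forces in N, time in s.
With the tool pointing down it reaches from about 0.3 to 0.875 m from the base axis. Payload 4.2 kg.
Tool frame: the origin (TCP) lies midway between the tips of the shut fingers; the grasp point (between the pads) lies 19 mm behind it; z points along the fingers, y is the line along which they close (so a half turn about z gives the same grasp; the last joint's range is limited). The gripper opens to 85 mm and grips with 20 to 120 N. Pads are 22 mm wide; open, the fingers measure 114 mm over their backs; the gripper's body (76 mm by 85 mm) begins 54 mm behind the grasp point. The pads swing forward as they close: fully open they stand 13 mm farther back than shut.
Start: joints at [-1.152, 0.32, 1.565, -0, 1.257, -0.02], TCP at [0.244, -0.521, 0.203] pointing down, gripper open.
Joint ranges: [-3.11, 3.11], [-0.84, 2.01], [0.21, 2.61], [-1.34, 4.49], [0.05, 2.63], [-2.56, 2.56]. Speed limits (rad/s): [2.57, 2.57, 3.14, 3.14, 3.14, 3.14].

### API

Orientations are given as a unit quaternion [w, x, y, z].
In Python, from workcell import * gives the robot as it stands.
- The arm moves only by the shell command python3 -m jog 'ROWS' [OPENING] [FORCE]. ROWS is JSON, one flat list of numbers, 6 for each row, row after row: the shift along the world's x, y, z in m, then the turn, a rotation vector about the world's x, y, z in rad. A call has 1 to 12 rows; each row shifts and turns the commanded pose from where the row before left it; what a row does not reach is not made up. A row lasts 1/8 s, in which the tool goes at most 62.5 mm and 10.7 degrees, less where a joint would pass 70% of its speed; a pose out of reach is approached as far as the arm can. A call is refused whole if a number of a shift passes 0.0625 or a number of a turn 0.188, either way. A call with a gripper value outside its range is refused whole. OPENING is the finger opening in m, from 0 to 0.0854, set as the call begins (- or left out, the last holds). The fingers move at their own pace and stop on an object; FORCE is the grip in N (left out, the last holds). Time passes only in rows, so rows that do not move let the fingers close. It gives the time, the measured TCP pose, the force, the opening and the grip force at its end, in the units of the state.
- state(): the state, without advancing time (a new reading comes with each control period).
- get_image(name): name is "scene" or "side" or "wrist"; returns a dict with "frame" (400x640x3 uint8, red, green, blue), "camera_matrix" (3x3 intrinsics, pixels), "D" ([k1, k2, p1, p2, k3] as OpenCV has them; the pictures are not rectified), "R" (3x3) and "t" (3): a world point X has camera coordinates R X + t; the wrist camera has in their place "mount" (4x4, takes a point from camera to tool coordinates, whose origin is the TCP and whose axes are the flange's). Camera axes: x right, y down, z forward; pixel columns grow to the right and rows downward; lengths in m; the calibration is good to about 2 mm. A picture is of the moment at which its call begins: read the wrist's pose just before it. There is no depth.
- close_job(): hands the job in; it is judged then, once.
The state is a dict: "time": time; "joint_pos": joint angles; "qd": joint speeds; "joint_torque": joint torques, N m; "position": TCP position; "eef_rot": TCP orientation; "contact_force": force on the tool from outside, world axes, zero at the start; "torque": the same for the moment, N m; "finger_gap": finger opening in m; "grip_force": force on a finger pad.
Only numpy, scipy, OpenCV 4.12 (cv2) and the standard library are available. Lean on these libraries where they do the work, as an engineer would, in place of code of your own. Each camera call takes 0.05 s, during which the arm holds its last target. There are 200 camera calls.

## Working session

There is one attempt and no reset: what is moved stays moved. The work goes in short steps, Python scripts to look and compute and a shell command to move; the robot and the scene stay as the last step left them, time stands still between calls to the robot, and variables do not carry over. Pictures are saved under pics/ and viewed, at most 10 in all, crops included, and the job is handed in when it is done.

```bash
mkdir -p pics
cat > h.py <<'E'
from workcell import *
import numpy as np, cv2
def grab(n,f=None):
    g=get_image(n)
    if f: cv2.imwrite('pics/'+f,g['frame'][:,:,::-1])
    return g
def ray(g,uv):
    p=cv2.undistortPoints(np.array([[uv]],float),np.array(g['camera_matrix']),np.array(g['D']))[0,0]
    R=np.array(g['R']);t=np.array(g['t'])
    return -R.T@t, R.T@np.array([p[0],p[1],1.])
def onz(g,uv,z):
    o,d=ray(g,uv); return o+d*(z-o[2])/d[2]
def proj(g,X):
    R=np.array(g['R']);t=np.array(g['t'])
    return cv2.projectPoints(np.array(X,float).reshape(-1,1,3),cv2.Rodrigues(R)[0],t,np.array(g['camera_matrix']),np.array(g['D']))[0][:,0]
def tri(g1,u1,g2,u2):
    o1,d1=ray(g1,u1);o2,d2=ray(g2,u2)
    s=np.linalg.lstsq(np.c_[d1,-d2],o2-o1,rcond=None)[0]
    a=o1+s[0]*d1;b=o2+s[1]*d2
    return (a+b)/2,np.linalg.norm(a-b)
E
python3 - <<'E'
from h import *
for n in('scene','side'):
    g=grab(n,n+'0.png');print(n,-np.array(g['R']).T@g['t'])
print(state()['eef_rot'],state()['time'])
E
```

```text
scene [1.16635498 0.69863529 0.89081125]
side [ 0.36928588 -1.05699634  0.79622309]
[-7.48466746e-04  9.76031446e-01  2.17628204e-01 -1.44637484e-04] 0.1
```

View pics/scene0.png

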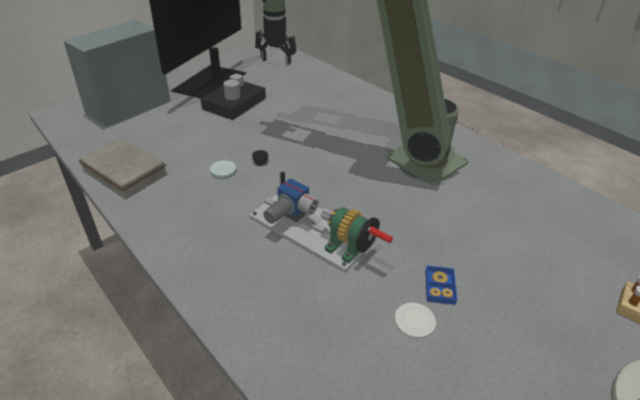

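View pics/side0.png

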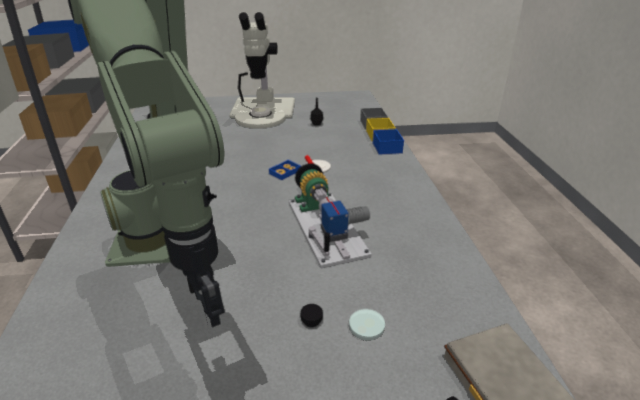

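The scene view shows the fixture around (310,225), with the red handle at (380,235). In the side view it sits around (328,225), with the knob at (326,235). I'll enlarge both.

Run:
```python
import cv2,numpy as np
a=cv2.imread('pics/scene0.png')[165:275,240:400];b=cv2.imread('pics/side0.png')[145:270,280:380]
cv2.imwrite('pics/c1.png',cv2.resize(a,None,fx=5,fy=5,interpolation=cv2.INTER_CUBIC))
cv2.imwrite('pics/c2.png',cv2.resize(b,None,fx=4.8,fy=4.8,interpolation=cv2.INTER_CUBIC))
```

```text
(no output)
```

View pics/c1.png

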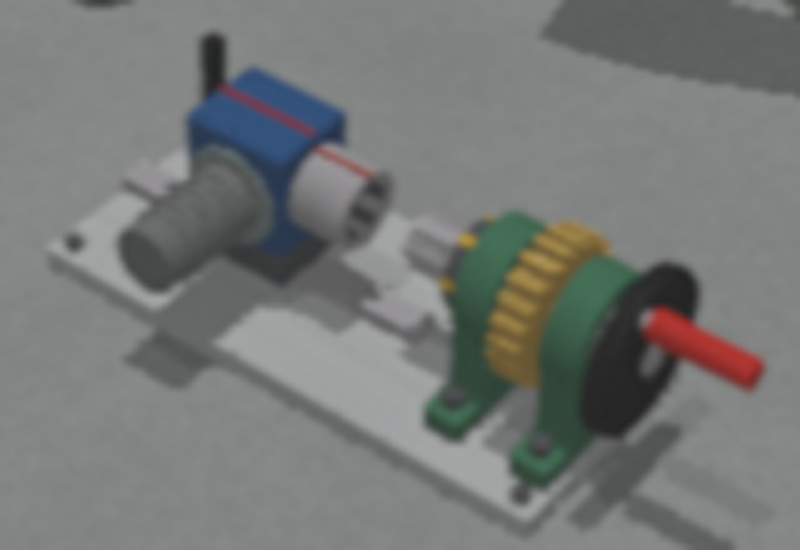

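View pics/c2.png

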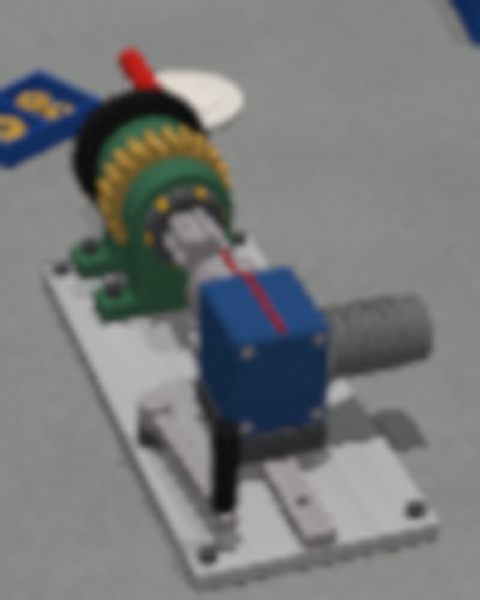

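The crops show the plate's corners, the red handle's free end (c1 757,370; c2 132,57) and the knob top (c1 213,40; c2 225,415). The plate corners used are c1 (50,250) and (525,532), and c2 (203,582), (437,527) and (45,267).

Run:
```python
from h import *
s=grab('scene');d=grab('side')
S=lambda x,y:(240+x/5,165+y/5)
D=lambda x,y:(280+x/4.8,145+y/4.8)
# plate corners: top plane z=15mm
c={'bx':[onz(s,S(50,248),.013),onz(d,D(437,522),.013)],'fx':[onz(s,S(527,530),.013)],'b-':[onz(d,D(203,580),.013)],'f-':[onz(d,D(45,267),.015)]}
for k,v in c.items():print(k,np.round(v,4))
L={'bx':(.075,-.24),'fx':(.075,.095),'b-':(-.075,-.24),'f-':(-.075,.095)}
P=[];Q=[]
for k,v in c.items():
    for w in v:P.append(L[k]);Q.append(w[:2])
P=np.array(P);Q=np.array(Q);pc=P.mean(0);qc=Q.mean(0)
H=(P-pc).T@(Q-qc);U,_,V=np.linalg.svd(H);R=(U@V).T
o=qc-R@pc;print('R',R,'yaw',np.arctan2(R[1,0],R[0,0]),'o',o);print('res',np.round(Q-(P@R.T+o),4))
yaw=np.arctan2(R[1,0],R[0,0]);np.save('fx.npy',[o[0],o[1],yaw])
ex,ey=np.r_[R[:,0],0],np.r_[R[:,1],0];O=np.r_[o,0]
for n,a,b in(('hfree',S(752,366),D(130,57)),('knobtop',S(213,40),D(225,415))):
    X,e=tri(s,a,d,b);l=X-O;print(n,X,e,'local',l@ex,l@ey,l[2])
for n,g,u,y in(('s free',s,S(752,366),.178),('d free',d,D(130,57),.178),('s base',s,S(655,322),.118)):
    a,r=ray(g,u);t=(y-(a-O)@ey)/(r@ey);X=a+t*r;l=X-O;print(n,l@ex,l[2],'ang',np.arctan2(l@ex,l[2]-.085))
for n,u in(('line back c1',S(222,88)),('line front c1',S(312,133))):
    X=onz(s,u,.119);l=X-O;print(n,l@ex,l@ey)
for n,u in(('line back c2',D(283,330)),('fr',D(240,270))):
    X=onz(d,u,.119);l=X-O;print(n,l@ex,l@ey)
```

```text
bx [[ 0.6338 -0.1486  0.013 ]
 [ 0.6354 -0.1502  0.013 ]]
fx [[0.5762 0.1816 0.013 ]]
b- [[ 0.4938 -0.1831  0.013 ]]
f- [[0.4286 0.1454 0.015 ]]
R [[ 0.98174212 -0.19021675]
 [ 0.19021675  0.98174212]] yaw 0.19138292662230152 o [0.5186683  0.07022493]
res [[-0.0042  0.0025]
 [-0.0026  0.0009]
 [ 0.002   0.0038]
 [ 0.0031 -0.0034]
 [ 0.0017 -0.0038]]
hfree [0.4974569  0.24319755 0.12301175] 0.002731268994875292 local 0.012078172973593282 0.1738492697951616 0.12301175320849728
knobtop [ 0.51022801 -0.14977613  0.10185618] 0.001135895850354095 local -0.05013407555175888 -0.2143788248691368 0.10185618176214789
s free 0.019233411156740352 0.13207971382300854 ang 0.38783695716670924
d free 0.014500002864499989 0.11974149910049192 ang 0.39538887211106893
s base 0.006472196511990837 0.1159337176604236 ang 0.20625258248076478
line back c1 -0.0012816521474061588 -0.16647996462561315
line front c1 -0.0012970422699807396 -0.10336355205612946
line back c2 -0.0005403987288447555 -0.1697957132201743
fr -0.0029863361684639537 -0.10337760774953167
```

Fixture estimate: origin about (0.517, 0.070), yaw 0.191, shaft about +0.35 rad, slide about 0.018. I'll straddle the handle from above with the fingers closing along the fixture's x.

```bash
python3 -m jog '[0.016,0.047,0.005,0,0,0.11, 0.016,0.047,0.005,0,0,0.11, 0.016,0.047,0.005,0,0,0.11, 0.016,0.047,0.005,0,0,0.11, 0.016,0.047,0.005,0,0,0.11, 0.016,0.047,0.005,0,0,0.11, 0.016,0.047,0.005,0,0,0.11, 0.016,0.047,0.005,0,0,0.11, 0.016,0.047,0,0,0,0.11, 0.016,0.047,0,0,0,0.11, 0.016,0.047,0,0,0,0.11, 0.016,0.047,0,0,0,0.11]' 0.05 25
python3 -m jog '[0.0155,0.047,0,0,0,0, 0.0155,0.047,0,0,0,0, 0.0155,0.047,0,0,0,0, 0.0155,0.047,0,0,0,0,0,0,0,0,0,0,0,0,0,0,0,0]'
python3 - <<'E'
from h import *
s=state();print(s['position'],s['eef_rot'],s['joint_pos'])
g=get_image('wrist');cv2.imwrite('pics/w1.png',g['frame'][:,:,::-1]);print(g['mount'])
E
```

```text
time: 1.7
position: [0.4365, 0.0451, 0.2433]
eef_rot: [0.0, 0.636, 0.772, 0.0]
contact_force: [0.8, -0.6, 0.9]
finger_gap: 0.0502
grip_force: 0.0
time: 2.45
position: [0.4978, 0.231, 0.2428]
eef_rot: [-0.0, 0.637, 0.77, -0.001]
contact_force: [-0.1, -0.4, 0.6]
finger_gap: 0.0504
grip_force: 0.0
[0.49781486 0.23095722 0.24282117] [-7.24368079e-05  6.37462589e-01  7.70480952e-01 -7.38067465e-04] [ 4.13767233e-01  2.56375793e-01  1.55426195e+00 -5.49126244e-04
  1.33233887e+00  2.25502397e-01]
[[-5.57402114e-04 -9.64544069e-01 -2.63921255e-01  6.62578989e-02]
 [ 9.99999614e-01 -3.58192177e-04 -8.02927974e-04  2.24989866e-04]
 [ 6.79924886e-04 -2.63921601e-01  9.64543895e-01 -1.71426246e-01]
 [ 0.00000000e+00  0.00000000e+00  0.00000000e+00  1.00000000e+00]]
```

View pics/w1.png

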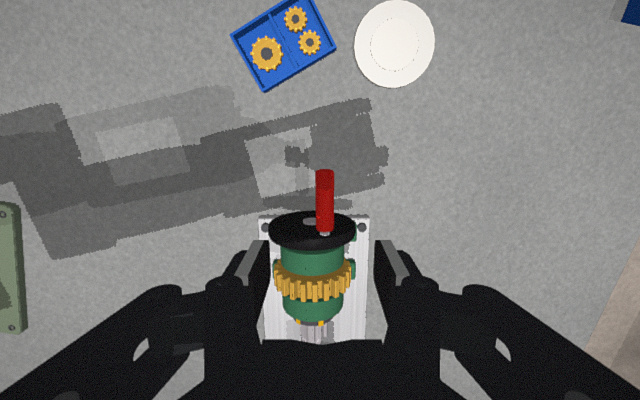

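The wrist view shows the handle at (325,200), the wheel spanning columns 268–356 at row 230, and the plate edges at 258/370. I'll refine the axis position and angle from it.

```bash
cat >> h.py <<'E'
from scipy.spatial.transform import Rotation as Ro
def wrist(f=None):
    s=state();g=grab('wrist',f)
    q=np.array(s['eef_rot']);T=np.eye(4);T[:3,:3]=Ro.from_quat(q[[1,2,3,0]]).as_matrix();T[:3,3]=s['position']
    M=T@np.array(g['mount']);g['R']=M[:3,:3].T;g['t']=-M[:3,:3].T@M[:3,3];return g
O=np.array([.5172,.0699,0]);yaw=.1914
ex=np.array([np.cos(yaw),np.sin(yaw),0]);ey=np.array([-np.sin(yaw),np.cos(yaw),0])
def ony(g,uv,y):
    a,r=ray(g,uv);return a+r*(y-(a-O)@ey)/(r@ey)
def loc(X): l=np.array(X)-O;return np.round([l@ex,l@ey,l[2]],4)
E
python3 - <<'E'
from h import *
g=wrist()
im=g['frame'].astype(int);red=(im[:,:,0]>110)&(im[:,:,1]<60)&(im[:,:,2]<60)
red[:165]=0
for r in(178,190,205,220):
    c=np.where(red[r])[0];m=(c.min()+c.max())/2;print(r,c.min(),c.max(),loc(onz(g,(m,r),.121)))
print('row ends',np.where(red.any(1))[0][[0,-1]])
for u in((258,220),(370,220)):print('plate',loc(onz(g,u,.015)))
for u in((268,230),(356,230)):print('wheel',loc(onz(g,u,.085)))
# plate top edges fit
E
```

```text
178 316 333 [0.0142 0.1691 0.121 ]
190 316 333 [0.0142 0.1574 0.121 ]
205 316 333 [0.0142 0.1425 0.121 ]
220 316 333 [0.0141 0.1272 0.121 ]
row ends [169 230]
plate [-0.0739  0.0912  0.015 ]
plate [0.0756 0.0906 0.015 ]
wheel [-0.0484  0.1034  0.085 ]
wheel [0.0493 0.103  0.085 ]
```

Axis at local x ≈ +0.0006, handle at +0.0142, so the shaft is at about 0.36 rad. Now to grip it.

```bash
python3 -m jog '[0.0026,0.0005,-0.047,0,0,0,0,0,-0.047,0,0,0,0,0,-0.047,0,0,0,0,0,0,0,0,0]' 0.05 20
python3 -m jog '[0,0,0,0,0,0,0,0,0,0,0,0,0,0,0,0,0,0,0,0,0,0,0,0]' 0.012 20
python3 -m jog '[-0.0033,-0.00065,0.0009,0,0,0,-0.0033,-0.00065,0.0007,0,0,0,-0.0033,-0.00065,0.0005,0,0,0,-0.0033,-0.00065,0.0002,0,0,0,0,0,0,0,0,0,0,0,0,0,0,0]'
python3 - <<'E'
from h import *
print(loc(state()['position']))
E
```

```text
time: 3.05
position: [0.4982, 0.2297, 0.0996]
eef_rot: [-0.002, 0.638, 0.77, -0.004]
contact_force: [-0.3, -0.4, 0.4]
finger_gap: 0.05
grip_force: 0.0
time: 3.55
position: [0.5012, 0.2322, 0.103]
eef_rot: [0.0, 0.638, 0.77, 0.001]
contact_force: [0.4, 0.6, -0.1]
finger_gap: 0.0123
grip_force: 0.0
time: 4.3
position: [0.4878, 0.2294, 0.1046]
eef_rot: [0.0, 0.638, 0.77, 0.0]
contact_force: [-0.3, 0.6, -0.3]
finger_gap: 0.0118
grip_force: 0.0
[0.0015 0.1622 0.1046]
```

Run:
```python
from h import *
g=wrist();d=grab('side');s=grab('scene')
a=g['frame'][130:400,150:490]
b=cv2.resize(s['frame'][180:270,310:410],(400,360),interpolation=2)
out=np.zeros((400,740,3),np.uint8);out[:270,:340]=a;out[:360,340:]=b
cv2.imwrite('pics/w2.png',out[:,:,::-1])
```

```text
(no output)
```

View pics/w2.png

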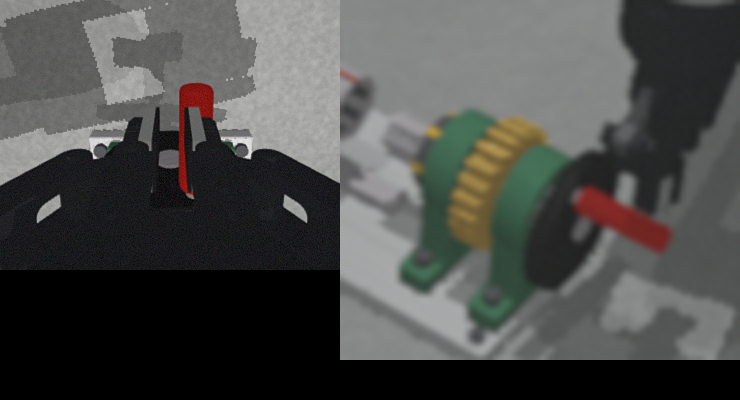

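The wrist view shows the handle under or beside the right finger, not between the pads. I'll measure where it is now.

Run:
```python
from h import *
g=wrist();s=grab('scene');d=grab('side')
im=g['frame'].astype(int);red=(im[:,:,0]>90)&(im[:,:,1]<60)&(im[:,:,2]<60);red[:165]=0
for r in(215,225,235):
    c=np.where(red[r])[0];print(r,c.min(),c.max(),[loc(onz(g,((c.min()+c.max())/2,r),z)) for z in(.10,.121)])
print('TCP proj',proj(g,[state()['position']]))
for n,q in(('s',s),('d',d)):
    im=q['frame'].astype(int);m=((im[:,:,0]>110)&(im[:,:,1]<60)&(im[:,:,2]<60)).astype(np.uint8)
    k,_,st,ce=cv2.connectedComponentsWithStats(m)
    for i in range(1,k):
        if st[i,4]>10:print(n,st[i],ce[i],loc(ony(q,ce[i],.148)))
for th in(-.3,0,.36,.77,1.05):
    X=O+ex*.0006+ex*.038*np.sin(th)+ey*.148+np.array([0,0,.085+.038*np.cos(th)]);print(th,proj(s,[X]),proj(d,[X]),proj(g,[X]))
```

```text
215 333 358 [array([0.0156, 0.1713, 0.1   ]), array([0.0139, 0.1781, 0.121 ])]
225 329 363 [array([0.016 , 0.1651, 0.1   ]), array([0.0143, 0.1727, 0.121 ])]
235 329 362 [array([0.0158, 0.1588, 0.1   ]), array([0.0141, 0.1671, 0.121 ])]
TCP proj [[321.35839758 232.52173955]]
s [370 227  22  15 128] [379.6796875 234.09375  ] [0.0186 0.148  0.1259]
d [307 158   5   4  15] [308.66666667 159.8       ] [0.0124 0.148  0.1242]
-0.3 [[385.62772125 228.9359951 ]] [[302.01581362 161.56983392]] [[299.10381724 268.50109475]]
0 [[383.36385972 230.91727058]] [[305.26466753 160.62786757]] [[319.89505321 269.93123972]]
0.36 [[380.41393272 234.65287379]] [[309.13552032 160.70190964]] [[344.62841224 267.70657371]]
0.77 [[377.23294801 240.10055198]] [[312.89428278 162.34284116]] [[366.65458919 260.76682256]]
1.05 [[375.45543431 244.07539725]] [[314.75238152 164.27341981]] [[375.70336266 254.39149568]]
```

```bash
python3 -m jog '[0,0,0.03,0,0,0,0,0,0.03,0,0,0,0.0125,0.0024,0,0,0,0,0,0,0,0,0,0,0,0,-0.03,0,0,0,0,0,-0.03,0,0,0,0,0,-0.012,0,0,0,0,0,-0.012,0,0,0,0,0,0,0,0,0]' 0.05 20
python3 -m jog '[0,0,0,0,0,0,0,0,0,0,0,0,0,0,0,0,0,0,0,0,0,0,0,0]' 0.012 20
python3 - <<'E'
from h import *
s=state();print(loc(s['position']),s['torque'])
E
```

```text
time: 5.72
position: [0.4999, 0.2316, 0.08]
eef_rot: [-0.0, 0.638, 0.77, -0.001]
contact_force: [0.8, -0.2, 0.4]
finger_gap: 0.0503
grip_force: 0.0
time: 6.22
position: [0.5006, 0.232, 0.0813]
eef_rot: [0.0, 0.638, 0.77, 0.001]
contact_force: [-0.6, -0.1, 4.6]
finger_gap: 0.0168
grip_force: 21.5
[0.0145 0.1623 0.0813] [-0.01078489  0.14952469  0.03826148]
```

It gripped only near the tips, so the real fingertips sit about 40 mm above the reported TCP. I'll go lower, regrip and turn.

```bash
python3 -m jog '[0,0,0,0,0,0,0,0,0,0,0,0,0,0,-0.01,0,0,0,0,0,-0.008,0,0,0,0,0,0,0,0,0]' 0.05 20
python3 -m jog '[0,0,0,0,0,0,0,0,0,0,0,0,0,0,0,0,0,0,0,0,0,0,0,0]' 0.012 20
python3 -m jog '[-0.0033,-0.00065,0.0009,0,0,0,-0.0033,-0.00065,0.0007,0,0,0,-0.0033,-0.00065,0.0005,0,0,0,-0.0033,-0.00065,0.0002,0,0,0,0,0,0,0,0,0,0,0,0,0,0,0]'
python3 - <<'E'
from h import *
s=state();print(loc(s['position']),s['torque'])
E
```

```text
time: 6.85
position: [0.4994, 0.2314, 0.0613]
eef_rot: [-0.001, 0.638, 0.77, -0.001]
contact_force: [0.6, -0.1, 0.3]
finger_gap: 0.05
grip_force: 0.0
time: 7.35
position: [0.5006, 0.2319, 0.0628]
eef_rot: [0.0, 0.638, 0.77, 0.0]
contact_force: [1.2, -0.2, 0.1]
finger_gap: 0.0179
grip_force: 19.7
time: 8.1
position: [0.4922, 0.2304, 0.0671]
eef_rot: [0.004, 0.637, 0.771, 0.005]
contact_force: [8.4, -0.3, 2.4]
finger_gap: 0.0176
grip_force: 19.7
[0.006  0.1623 0.0671] [ 0.00885014 -1.48918941  0.03420142]
```

```bash
python3 -m jog '[-0.002,-0.0004,0,0,0,0,-0.002,-0.0004,0,0,0,0,0,0,0,0,0,0,0,0,0,0,0,0]'
python3 - <<'E'
from h import *
s=state();print(loc(s['position']),s['torque'],s['joint_torque'])
g=wrist();im=g['frame'].astype(int);red=(im[:,:,0]>90)&(im[:,:,1]<60)&(im[:,:,2]<60);red[:150]=0
rows=np.where(red.sum(1)>8)[0];print(rows[[0,-1]])
for r in rows[3:20:4]:
    c=np.where(red[r])[0];print(r,c.min(),c.max(),loc(onz(g,((c.min()+c.max())/2,r),.122)))
E
```

```text
time: 8.6
position: [0.4895, 0.2299, 0.068]
eef_rot: [0.004, 0.637, 0.771, 0.006]
contact_force: [10.2, -1.1, 6.8]
finger_gap: 0.0172
grip_force: 19.7
[0.0033 0.1623 0.068 ] [-0.0758832  -1.65192051 -0.00815073] [ 2.62242928e+00 -3.68700564e+01 -1.20151216e+01  1.12121277e+00
  2.66781963e+00  7.81039882e-03]
[242 343]
245 304 339 [0.0026 0.1778 0.122 ]
249 302 342 [0.0028 0.1761 0.122 ]
253 300 343 [0.0026 0.1743 0.122 ]
257 300 343 [0.0026 0.1726 0.122 ]
261 300 343 [0.0025 0.1708 0.122 ]
```

```bash
python3 -m jog '[-0.002,-0.0004,0,0,0,0,0,0,0,0,0,0,0,0,0,0,0,0]'
python3 -m jog '[0,0,0,0,0,0,0,0,0,0,0,0,0,0,0.03,0,0,0,0,0,0.05,0,0,0,0,0,0.05,0,0,0,0,0,0.05,0,0,0,0,0,0,0,0,0,0,0,0,0,0,0]' 0.06
python3 - <<'E'
from h import *
s=state();print(loc(s['position']))
g=wrist('w3.png');im=g['frame'].astype(int);red=(im[:,:,0]>100)&(im[:,:,1]<60)&(im[:,:,2]<60);red[:150]=0
rows=np.where(red.sum(1)>8)[0];print(rows[[0,-1]])
for r in rows[3::8]:
    c=np.where(red[r])[0];print(r,c.min(),c.max(),loc(onz(g,((c.min()+c.max())/2,r),.122)))
E
```

```text
time: 9.02
position: [0.4881, 0.2296, 0.0683]
eef_rot: [0.005, 0.637, 0.771, 0.007]
contact_force: [9.5, -1.4, 8.1]
finger_gap: 0.0175
grip_force: 19.7
time: 10.02
position: [0.4799, 0.2276, 0.2436]
eef_rot: [-0.001, 0.638, 0.77, -0.001]
contact_force: [1.2, -0.2, -0.4]
finger_gap: 0.06
grip_force: 0.0
[-0.0067  0.162   0.2436]
[170 231]
173 321 339 [0.001  0.1746 0.122 ]
181 321 339 [0.001  0.1669 0.122 ]
189 321 339 [0.001  0.1591 0.122 ]
197 321 339 [0.001  0.1513 0.122 ]
205 321 339 [0.0011 0.1433 0.122 ]
213 321 338 [0.0006 0.1352 0.122 ]
221 321 338 [0.0006 0.127  0.122 ]
229 322 338 [0.0011 0.1186 0.122 ]
```

View pics/w3.png

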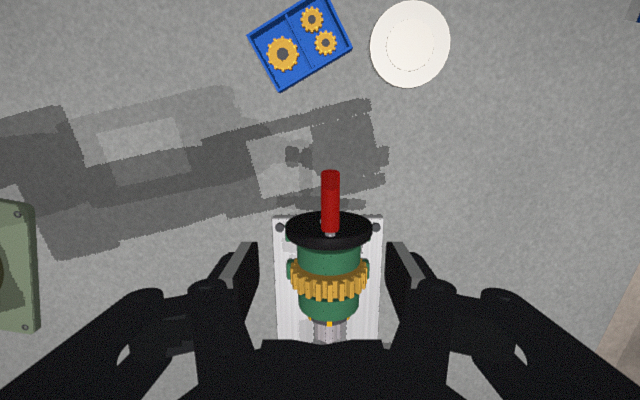

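Handle, wheel centre and top yellow line all sit at column 329–330, so the shaft is aligned (about 0.01 rad). I'll move behind the drive unit with the fingers shut.

```bash
python3 -m jog '[0.0113,-0.0458,0,0,0,0,0.0113,-0.0458,0,0,0,0,0.0113,-0.0458,0,0,0,0,0.0113,-0.0458,0,0,0,0,0.0113,-0.0458,0,0,0,0,0.0113,-0.0458,0,0,0,0,0.0113,-0.0458,0,0,0,0,0.0113,-0.0458,0,0,0,0,0,0,0,0,0,0,0,0,0,0,0,0]' 0
python3 - <<'E'
from h import *
s=state();print(loc(s['position']))
g=wrist('w4.png')
E
```

```text
time: 11.32
position: [0.5705, -0.1378, 0.2431]
eef_rot: [-0.002, 0.638, 0.77, -0.0]
contact_force: [-0.2, 0.1, 0.4]
finger_gap: -0.0002
grip_force: 0.0
[ 0.0128 -0.2141  0.2431]
```

View pics/w4.png

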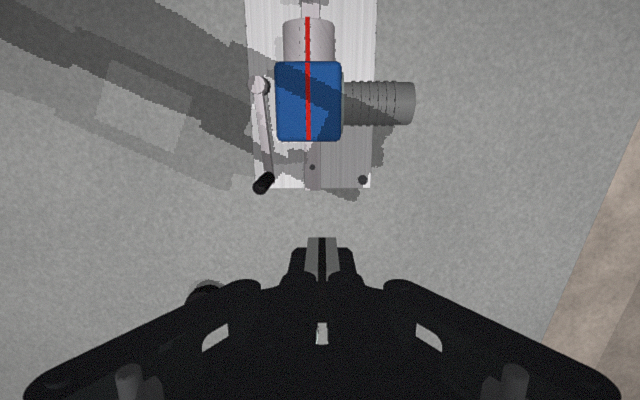

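The view shows the drive's back top edge at (308,140) and the knob top at (266,180). The way down should be clear; I'll check by numbers.

Run:
```python
from h import *
g=wrist();print('back',loc(onz(g,(308,140),.119)),'front',loc(onz(g,(308,62),.119)),'knob',loc(onz(g,(266,180),.1)),'plate end',loc(onz(g,(312,187),.015)))
for z in (.1,.055): print(proj(g,[O+ex*.0128-ey*.2141+[0,0,z]]))
print('cam',loc(-g['R'].T@g['t']))
```

```text
back [ 0.0004 -0.1704  0.119 ] front [ 0.0013 -0.1036  0.119 ] knob [-0.0438 -0.2118  0.1   ] plate end [-1.000e-04 -2.385e-01  1.500e-02]
[[321.67166282 182.09018599]]
[[321.7735924  174.05057328]]
cam [ 0.0138 -0.1477  0.4152]
```

```bash
python3 -m jog '[0.004,0.001,-0.045,0,0,0,0,0,-0.046,0,0,0,0,0,-0.046,0,0,0,0,0,-0.046,0,0,0,0,0,0,0,0,0]'
python3 -m jog '[-0.0029,0.0147,0,0,0,0,-0.0029,0.0147,0,0,0,0,-0.0019,0.0098,0,0,0,0,-0.0019,0.0098,0,0,0,0,-0.0019,0.0098,0,0,0,0,0,0,0,0,0,0]'
python3 - <<'E'
from h import *
s=state();print(loc(s['position']))
E
```

```text
time: 12.05
position: [0.5724, -0.1355, 0.0588]
eef_rot: [-0.004, 0.637, 0.771, -0.002]
contact_force: [0.6, -0.3, 1.1]
finger_gap: -0.0
grip_force: 0.0
time: 12.8
position: [0.5631, -0.0772, 0.0616]
eef_rot: [-0.001, 0.638, 0.77, 0.0]
contact_force: [0.8, -0.3, -0.5]
finger_gap: -0.0003
grip_force: 0.0
[ 0.0171 -0.1532  0.0616]
```

Run:
```python
from h import *
for n in('scene','side'):
    g=grab(n);im=g['frame'].astype(int);m=((im[:,:,2]>im[:,:,0]+40)&(im[:,:,2]>60)).astype(np.uint8)
    k,_,st,ce=cv2.connectedComponentsWithStats(m)
    print(n,[(list(st[i]),np.round(ce[i],1)) for i in range(1,k) if st[i,4]>60])
    print(proj(g,[O+ey*(-.1704)+[0,0,.119],O+ey*(-.1)+[0,0,.119],np.array(state()['position'])]))
    im=g['frame'];
    u=proj(g,[np.array(state()['position'])])[0].astype(int)
    c=im[u[1]-80:u[1]+60,u[0]-60:u[0]+70];exec(n+'=cv2.resize(c,(390,420),interpolation=2)')
cv2.imwrite('pics/p1.png',np.hstack([scene,side])[:,:,::-1])
```

```text
scene [([np.int32(296), np.int32(183), np.int32(20), np.int32(14), np.int32(105)], array([306.1, 188.9])), ([np.int32(287), np.int32(191), np.int32(24), np.int32(19), np.int32(172)], array([299.3, 197.2])), ([np.int32(426), np.int32(265), np.int32(32), np.int32(39), np.int32(724)], array([441. , 284.2]))]
[[283.3508679  182.01159708]
 [303.41919459 192.04881697]
 [284.5824719  203.62847392]]
side [([np.int32(28), np.int32(19), np.int32(65), np.int32(33), np.int32(1058)], array([67. , 31.2])), ([np.int32(373), np.int32(129), np.int32(31), np.int32(25), np.int32(654)], array([388.1, 141.4])), ([np.int32(269), np.int32(160), np.int32(32), np.int32(20), np.int32(278)], array([283.7, 169.4])), ([np.int32(319), np.int32(198), np.int32(24), np.int32(31), np.int32(419)], array([327.9, 214.7]))]
[[338.71127376 213.93991761]
 [330.10009487 200.55518263]
 [341.53226528 226.44460241]]
```

View pics/p1.png

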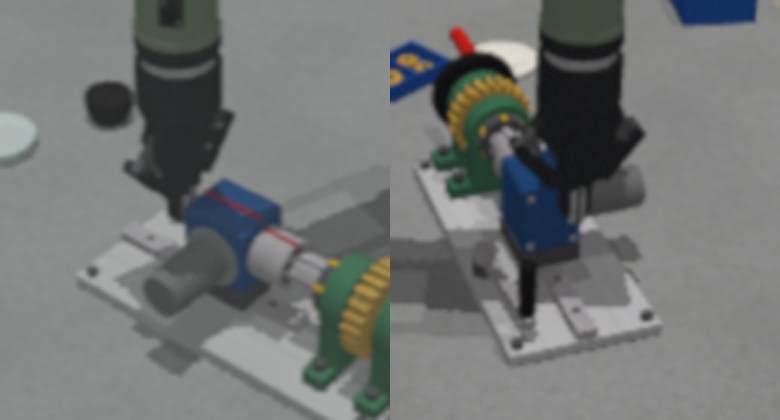

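The fingers bear on the back face and the drive has moved to about slide 0.046. I'll keep pushing gently and watch the force.

```bash
python3 -m jog '[-0.0015,0.0074,0,0,0,0,-0.0015,0.0074,0,0,0,0,0,0,0,0,0,0]'
python3 -m jog '[-0.0015,0.0074,0,0,0,0,0,0,0,0,0,0]'
python3 - <<'E'
from h import *
s=state();print(loc(s['position']))
E
```

```text
time: 13.28
position: [0.5603, -0.0628, 0.0615]
eef_rot: [-0.001, 0.638, 0.77, 0.0]
contact_force: [-0.2, -0.3, 0.0]
finger_gap: 0.0001
grip_force: 0.0
time: 13.52
position: [0.5592, -0.0556, 0.0619]
eef_rot: [-0.0, 0.638, 0.77, 0.0]
contact_force: [-0.2, -1.4, -1.3]
finger_gap: -0.0003
grip_force: 0.2
[ 0.0174 -0.1311  0.0619]
```

```bash
python3 -m jog '[-0.001,0.0049,0,0,0,0,-0.001,0.0049,0,0,0,0,0,0,0,0,0,0]'
python3 -m jog '[-0.0006,0.003,0,0,0,0,0,0,0,0,0,0,0,0,0,0,0,0]'
python3 -m jog '[-0.0006,0.003,0,0,0,0,0,0,0,0,0,0,0,0,0,0,0,0]'
python3 - <<'E'
from h import *
s=state();print(loc(s['position']))
E
```

```text
time: 13.9
position: [0.5574, -0.0459, 0.0619]
eef_rot: [-0.0, 0.638, 0.77, 0.0]
contact_force: [1.3, -1.4, -0.7]
finger_gap: -0.0003
grip_force: 0.6
time: 14.28
position: [0.5569, -0.0434, 0.0619]
eef_rot: [-0.0, 0.638, 0.77, 0.0]
contact_force: [-0.1, -2.3, -0.2]
finger_gap: 0.0001
grip_force: 0.9
time: 14.65
position: [0.5567, -0.0424, 0.062]
eef_rot: [0.002, 0.637, 0.771, -0.001]
contact_force: [1.5, -8.9, -2.1]
finger_gap: 0.0003
grip_force: 4.5
[ 0.0175 -0.1178  0.062 ]
```

Seated: the finger face is at about y −0.107 and the force is rising. One last firm push, then back off and go round to the knob's −x side.

```bash
python3 -m jog '[-0.0006,0.003,0,0,0,0,0,0,0,0,0,0,0,0,0,0,0,0]'
python3 -m jog '[0.0067,-0.0344,0,0,0,0,0,0,0.05,0,0,0,0,0,0.05,0,0,0,-0.0313,-0.0268,0,0,0,0,-0.0313,-0.0268,0,0,0,0,-0.0313,-0.0268,0,0,0,0,0,0,0,0,0,0,0,0,0,0,0,0]'
python3 - <<'E'
from h import *
s=state();print(loc(s['position']))
g=wrist();im=g['frame'].astype(int)
m=((im[:,:,2]>im[:,:,0]+40)&(im[:,:,2]>60)&(im[:,:,1]<110)).astype(np.uint8);m[:,:250]=m[:,:250]
k,_,st,ce=cv2.connectedComponentsWithStats(m);print([(list(st[i])) for i in range(1,k) if st[i,4]>150])
for i in range(1,k):
    if st[i,4]>150:
        a=st[i];print(loc(onz(g,(a[0]+a[2]/2,a[1]+a[3]),.119)),loc(onz(g,(a[0]+a[2]/2,a[1]),.119)))
d=grab('side');print('lens',loc(onz(d,(312,312),.03)))
E
```

```text
time: 15.02
position: [0.5568, -0.0426, 0.062]
eef_rot: [0.004, 0.637, 0.771, -0.002]
contact_force: [1.5, -18.7, -3.1]
finger_gap: -0.0003
grip_force: 9.7
time: 16.02
position: [0.469, -0.1518, 0.1621]
eef_rot: [0.0, 0.638, 0.77, 0.001]
contact_force: [-0.4, 0.5, -0.7]
finger_gap: 0.0002
grip_force: 0.0
[-0.0895 -0.2085  0.1621]
[[np.int32(395), np.int32(0), np.int32(122), np.int32(70), np.int32(6608)]]
[-0.0038 -0.1157  0.119 ] [-0.008  -0.0765  0.119 ]
lens [-0.1515 -0.407   0.03  ]
```

```bash
python3 -m jog '[0,0,-0.04,0,0,0,0,0,-0.04,0,0,0,0,0,-0.037,0,0,0,0,0,0,0,0,0,0.0158,-0.0028,0,0,0,0,0.0158,-0.0028,0,0,0,0,0.0148,0.0052,0,0,0,0,0.0148,0.0052,0,0,0,0,0.0126,0.0094,0,0,0,0,0.0126,0.0094,0,0,0,0,0,0,0,0,0,0]'
python3 - <<'E'
from h import *
s=state();print(loc(s['position']))
for n in('scene','side'):
    g=grab(n)
    u=proj(g,[np.array(s['position'])])[0].astype(int)
    c=g['frame'][u[1]-80:u[1]+60,u[0]-60:u[0]+70];exec(n+'=cv2.resize(c,(390,420),interpolation=2)')
cv2.imwrite('pics/p2.png',np.hstack([scene,side])[:,:,::-1])
E
```

```text
time: 17.5
position: [0.5563, -0.128, 0.0449]
eef_rot: [0.001, 0.637, 0.771, 0.0]
contact_force: [-0.1, 0.2, -0.2]
finger_gap: 0.0003
grip_force: 0.0
[ 0.0007 -0.2017  0.0449]
```

View pics/p2.png

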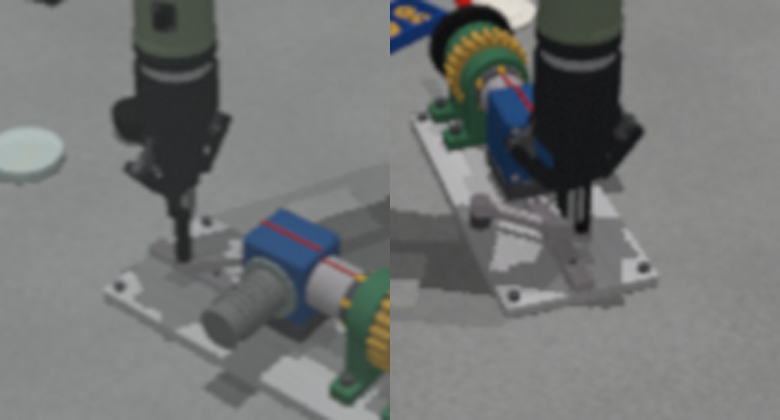

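The bar is swinging with the finger and the sleeve sits against the collar. I'll finish the arc.

```bash
python3 -m jog '[0.0092,0.0127,0,0,0,0,0.0092,0.0127,0,0,0,0,0.0051,0.0149,0,0,0,0,0.0051,0.0149,0,0,0,0,0.0008,0.0099,0,0,0,0,0,0,0,0,0,0,0,0,0,0,0,0]'
python3 -m jog '[0,0.005,0,0,0,0,0,0.005,0,0,0,0,0,0,0,0,0,0,0,0,0,0,0,0]'
python3 - <<'E'
from h import *
s=state();print(loc(s['position']))
E
```

```text
time: 18.48
position: [0.5842, -0.0637, 0.045]
eef_rot: [0.0, 0.638, 0.77, 0.0]
contact_force: [-0.4, 0.7, 1.0]
finger_gap: -0.0001
grip_force: 0.0
time: 18.98
position: [0.5843, -0.0536, 0.0448]
eef_rot: [0.0, 0.638, 0.77, 0.0]
contact_force: [-0.3, 0.3, 0.1]
finger_gap: -0.0001
grip_force: 0.0
[ 0.0424 -0.134   0.0448]
```

```bash
python3 -m jog '[-0.0004,0.002,0,0,0,0,0,0,0,0,0,0,0,0,0,0,0,0]'
python3 -m jog '[-0.0006,0.003,0,0,0,0,0,0,0,0,0,0,0,0,0,0,0,0]'
python3 - <<'E'
from h import *
s=state();print(loc(s['position']))
g=wrist();im=g['frame'].max(2)
print('tcp z.1 knob exp',proj(g,[O+ex*.0456-ey*.115+[0,0,.1]]))
E
```

```text
time: 19.35
position: [0.5842, -0.0532, 0.0449]
eef_rot: [0.001, 0.637, 0.771, -0.001]
contact_force: [1.0, -5.7, -1.1]
finger_gap: -0.0003
grip_force: 2.6
time: 19.73
position: [0.5843, -0.053, 0.045]
eef_rot: [0.003, 0.637, 0.771, -0.002]
contact_force: [1.8, -13.5, -1.6]
finger_gap: 0.0002
grip_force: 7.1
[ 0.0425 -0.1334  0.045 ]
tcp z.1 knob exp [[329.19225281 240.3683167 ]]
```

End stop reached. Retreat, raise, and verify numerically from the wrist view.

```bash
python3 -m jog '[0.0057,-0.0295,0,0,0,0,0.0057,-0.0295,0,0,0,0,0,0,0.05,0,0,0,0,0,0.05,0,0,0,0,0,0.05,0,0,0,0,0,0.05,0,0,0,0,0,0,0,0,0,0,0,0,0,0,0]'
python3 - <<'E'
from h import *
s=state();print(loc(s['position']))
g=wrist();im=g['frame'].astype(int)
k=proj(g,[O+ex*.0456-ey*.115+[0,0,.1]])[0];b=proj(g,[O+ex*.0456-ey*.115+[0,0,.042]])[0];print('knob exp top',k,'bottom',b)
dark=(im.max(2)<45).astype(np.uint8);n,_,st,ce=cv2.connectedComponentsWithStats(dark)
for i in range(1,n):
    if 60<st[i,4]<3000:print(list(map(int,st[i])),np.round(ce[i]),loc(onz(g,ce[i],.071)))
m=((im[:,:,2]>im[:,:,0]+40)&(im[:,:,2]>60)&(im[:,:,1]<110)).astype(np.uint8);n,_,st,ce=cv2.connectedComponentsWithStats(m)
for i in range(1,n):
    if st[i,4]>150:print('blue',list(map(int,st[i])),'back/front',loc(onz(g,(ce[i][0],st[i][1]+st[i][3]),.119)),loc(onz(g,(ce[i][0],st[i][1]),.119)))
s2=grab('scene');im=s2['frame'].astype(int);r=((im[:,:,0]>110)&(im[:,:,1]<60)&(im[:,:,2]<60)).astype(np.uint8);r[:,:360]=0
ys,xs=np.where(r);print('handle',xs.mean(),ys.mean(),'exp0',proj(s2,[O+ex*.0006+ey*.148+[0,0,.123]]))
E
```

```text
time: 20.78
position: [0.5941, -0.1075, 0.2442]
eef_rot: [-0.0, 0.638, 0.77, -0.0]
contact_force: [-0.1, -1.0, -0.6]
finger_gap: 0.0001
grip_force: 0.0
[ 0.0418 -0.1888  0.2442]
knob exp top [325.44408019 105.84808917] bottom [324.91798725 107.14174912]
[318, 99, 15, 15, 185] [325. 106.] [ 0.0456 -0.1145  0.071 ]
blue [238, 11, 73, 89, 5391] back/front [-0.0004 -0.1103  0.119 ] [ 0.0027 -0.0392  0.119 ]
handle 382.8914728682171 230.51162790697674 exp0 [[383.36385972 230.91727058]]
```

Everything checks out: the knob is at (0.0456, −0.1145), fully closed. The drive spans −0.110 to −0.039, which is home within measurement error. The shaft is at 0.

```bash
python3 -c "from workcell import *;print(close_job())"
```

```text
the job is handed in; nothing more can be done
None
```

The job is handed in at about 21 s of the 69 s limit: shaft lined up (about 0.01 rad off), drive unit home against the collar, stop bar swung fully across behind it, and the other items left untouched.

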